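# Sort the leftovers into the parts trays

### The job

Sort the things left lying on the bench into the three parts trays: the two bolts into the blue tray, one in each bay; the chuck key and the hole saw into the red tray, one in each bay, with the hole saw standing upright, shank up; and the wood offcut lying in the undivided green tray. Everything should lie flat on the floor of its tray. Leave the screw jar and the tape measure where they stand.

Things in the scene. Friction and masses are not known exactly. Their poses are not given: they have to be found in the camera images.
- long_bolt: The longer steel bolt with hexagon head, lying on its side, 50 mm long along its y, head 19 mm wide, 17 mm high; acts as a box 16 mm wide along x. Origin: centre of the underside; z up. Grasp across x, at the middle.
- short_bolt: The shorter steel bolt with hexagon head, lying on its side, 34 mm long along its y, head 19 mm wide, 17 mm high; acts as a box 16 mm wide along x. Origin: centre of the underside; z up. Grasp across x, at the middle.
- chuck_key: Steel T-shaped drill chuck key lying flat: dark shank along its x from x = -26 to +30 mm, 10 mm thick, its axis 7 mm above the origin; thin bright cross bar along y at x = +22 mm, 60 mm long, 6 mm thick. Origin: middle of the T, about 2 mm below the surface that it rests on; z up. Grasp the shank across y at about x = -5 mm.
- hole_saw: Red hole saw, 44 mm across, 55 mm high with its grey shank, standing teeth down, shank up. Origin: centre of the underside; z up along its axis. Grasp the red cup across its 44 mm, about 25 mm above the underside.
- offcut: Small bare block of timber, 32 mm along x, 85 mm along y, 32 mm high. Origin: centre of the underside; z up. Grasp across x.
- blue_tray: Fixed open blue plastic tray, 172 mm along x, 128 mm along y, 34 mm high; walls 4 mm, floor top 4 mm above the origin. Origin: centre of the underside, on the bench. A cross wall at x = 0, 4 mm thick, 24 mm high, makes two bays, each 80 mm along x by 120 mm along y inside, centred at x = +42 and -42 mm. Blank label on its -x end (towards the robot).
- red_tray: Fixed open red plastic tray, 172 mm along x, 128 mm along y, 34 mm high; walls 4 mm, floor top 4 mm above the origin. Origin: centre of the underside, on the bench. A cross wall at x = 0, 4 mm thick, 24 mm high, makes two bays, each 80 mm along x by 120 mm along y inside, centred at x = +42 and -42 mm. Blank label on its -x end (towards the robot).
- green_tray: Fixed open green plastic tray, 172 mm along x, 128 mm along y, 34 mm high; walls 4 mm, floor top 4 mm above the origin. Origin: centre of the underside, on the bench. It is one undivided space, 164 mm along x by 120 mm along y inside. Blank label on its -x end (towards the robot).
- screw_jar: Clear jar of screws with a red lid, 60 mm across, 79 mm high, loose; not to be moved. Origin: centre of the underside.
- tape_measure: Dark grey tape measure standing on edge, 36 mm along x, 88 mm along y, 68 mm high, loose; not to be moved. Origin: centre of the underside.
Mind the look-alikes: they are no part of the job. What is shaped like the hole_saw but yellow is not meant.

How it is judged:
By the outcome, as a careful person would: the job done as asked, in the order asked, and still so for the second after the job is handed in, with the robot touching nothing.
It also fails if it takes over 118 s, if anything falls off the work surface, if the arm or the gripper's body presses on something with over 40 N, if the wrist force passes 120 N, or if a joint passes its speed limit or range.

### The arm

A 6-joint arm with a two-finger parallel gripper is mounted at the origin on a cart in front of the work surface, level with it; the furniture and walls round the work are solid. World frame = base frame: x ahead of the robot, y to its left, z up, the work surface at z = 0. Lengths are in mm, angles in rad, forces in N, time in s.
With the tool pointing down it reaches from about 275 to 825 mm from the base axis. Payload 4.9 kg.
Tool frame: the origin (TCP) lies midway between the tips of the shut fingers; the grasp point (between the pads) lies 19 mm behind it; z points along the fingers, y is the line along which they close (so a half turn about z gives the same grasp; the last joint's range is limited). The gripper opens to 85 mm and grips with 20 to 120 N. Pads are 22 mm wide; open, the fingers measure 114 mm over their backs; the gripper's body (76 mm by 85 mm) begins 54 mm behind the grasp point. The pads swing forward as they close: fully open they stand 13 mm farther back than shut.
Start: joints at [-1.334, 0.326, -0.193, 1.052, 0, 1.437], TCP at [199.311, -512.634, 231.281] pointing down, gripper open.
Joint ranges: [-2.65, 2.65], [-0.97, 1.79], [-1.3, 1.35], [-1.93, 2.1], [-1.47, 1.37], [-3.14, 3.14]. Speed limits (rad/s): [2.57, 2.57, 3.14, 3.14, 3.14, 3.14].

### API

Orientations are given as a 3x3 rotation matrix whose columns are the frame's x, y, z axes.
In Python, from rig import arm, imaging, workorder gives the robot as it stands. The module is installed in compiled form; this text tells all that it offers.
- The arm moves only by the shell command python3 -m inch 'ROWS' [FORCE]. ROWS is a JSON object of lists of equal length, an entry for each row: "grip": the finger opening in mm, from 0 to 85.4; "slide": the shift along the world's x, y, z in units of 25 mm (1.0 is 25 mm), a list of three; "angular": the turn, a rotation vector about the world's x, y, z in units of 8 degrees (1.0 is 8 degrees), a list of three. A call has exactly 5 rows; each row shifts and turns the commanded pose from where the row before left it; what a row does not reach is not made up. A row lasts 1/8 s, in which the tool goes at most 62.5 mm and 10.7 degrees, less where a joint would pass 70% of its speed; a pose out of reach is approached as far as the arm can. A call is refused whole if a number of a shift passes 1 or a number of a turn 1, either way. A call with a gripper value outside its range is refused whole. The fingers move at their own pace and stop on an object; FORCE is the grip in N (left out, the last holds). Time passes only in rows, so rows that do not move let the fingers close, or fill a call up. It gives the time, the measured TCP pose, the force, the opening and the grip force at its end, in the units of the state.
- arm.read_state(): the state, without advancing time (a new reading comes with each control period).
- imaging.get_image(name): name is "scene" or "top"; returns a dict with "image" (480x640x3 uint8, red, green, blue), "mtx" (3x3 intrinsics, pixels), "position" and "attitude" of the camera in the world. Camera axes: x right, y down, z forward; pixel columns grow to the right and rows downward; lengths in mm; the calibration is good to about 2 mm. A picture is of the moment at which its call begins. There is no depth.
- workorder.job_done(): hands the job in; it is judged then, once.
The state is a dict: "time": time; "joint_pos": joint angles; "qd": joint speeds; "tau": joint torques, N m; "position": TCP position; "tool_rot": TCP orientation; "force": force on the tool from outside, world axes, zero at the start; "ft_torque": the same for the moment, N m; "opening": opening from 0.0 (shut) to 1.0 (fully open); "grip_force": force on a finger pad.
Only numpy, scipy, OpenCV 4.12 (cv2) and the standard library are available. Lean on these libraries where they do the work, as an engineer would, in place of code of your own. Each camera call takes 0.05 s, during which the arm holds its last target. There are 200 camera calls.

## Working session

There is one attempt and no reset: what is moved stays moved. The work goes in short steps, Python scripts to look and compute and a shell command to move; the robot and the scene stay as the last step left them, time stands still between calls to the robot, and variables do not carry over. Pictures are saved under pics/ and viewed, at most 14 in all, crops included, and the job is handed in when it is done.

```bash
ls; mkdir -p pics; cat > h.py <<'E'
import numpy as np, cv2
from rig import arm, imaging, workorder
def cam(n):
    d=imaging.get_image(n); return d['image'],np.array(d['mtx']),np.array(d['position']),np.array(d['attitude'])
def plane(c,uv,z):
    _,K,p,R=c; r=R@np.linalg.solve(K,[uv[0],uv[1],1.]); return p+r*(z-p[2])/r[2]
def proj(c,P):
    _,K,p,R=c; q=K@(R.T@(np.array(P)-p)); return q[:2]/q[2]
def two(c1,a,c2,b):
    rs=[(c[2],c[3]@np.linalg.solve(c[1],[x[0],x[1],1.])) for c,x in((c1,a),(c2,b))]
    A=np.array([rs[0][1],-rs[1][1]]).T; t=np.linalg.lstsq(A,rs[1][0]-rs[0][0],rcond=None)[0]
    P,Q=[r[0]+r[1]*s for r,s in zip(rs,t)]; return (P+Q)/2,np.linalg.norm(P-Q)
E
python3 - <<'E'
from h import *
for n in('top','scene'):
    c=cam(n); cv2.imwrite(f'pics/{n}0.png',c[0][...,::-1]); print(n,c[1:])
print(arm.read_state())
E
```

```text
pics
top (array([[585.5401641 ,   0.        , 326.54293897],
       [  0.        , 585.5401641 , 235.3254184 ],
       [  0.        ,   0.        ,   1.        ]]), array([ 223.31972383,    5.54955754, 1352.44276936]), array([[-0.00494076, -0.98162211,  0.19077115],
       [-0.99996821,  0.00604373,  0.00520024],
       [-0.00625764, -0.19073939, -0.98162077]]))
scene (array([[437.26587994,   0.        , 318.75345123],
       [  0.        , 437.26587994, 237.73810921],
       [  0.        ,   0.        ,   1.        ]]), array([-38.68608079, 903.86033929, 838.55235607]), array([[-0.87646992, -0.28556423,  0.38762553],
       [-0.48122015,  0.54483178, -0.68672083],
       [-0.0150878 , -0.78842336, -0.61494793]]))
{'time': 0.1, 'joint_pos': array([-1.33419984e+00,  3.26889896e-01, -1.93511645e-01,  1.05200810e+00,
        2.59016742e-05,  1.43661296e+00]), 'qd': array([-6.97655858e-05, -1.49403902e-03,  3.59400802e-03, -5.59890412e-04,
       -1.29627032e-04,  1.52265396e-03]), 'tau': array([ 1.16501174e-03, -4.44239223e+01,  2.63037926e+01,  7.84752890e-03,
       -1.42179424e-04,  1.58190892e-05]), 'position': array([ 199.18719285, -512.08470898,  230.5586463 ]), 'tool_rot': array([[ 9.32045104e-01,  3.62342102e-01, -3.52972735e-04],
       [ 3.62342194e-01, -9.32043806e-01,  1.57443890e-03],
       [ 2.41499450e-04, -1.59534499e-03, -9.99998698e-01]]), 'force': array([-0.17222168,  0.22398694,  0.58798959]), 'ft_torque': array([-0.03975958, -0.00771693, -0.05502128]), 'grip_force': 0.0, 'opening': 1.0004496315892684}
```

View pics/top0.png

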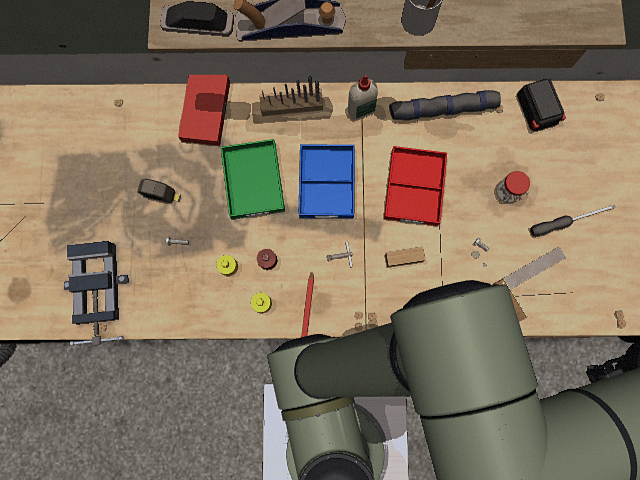

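View pics/scene0.png

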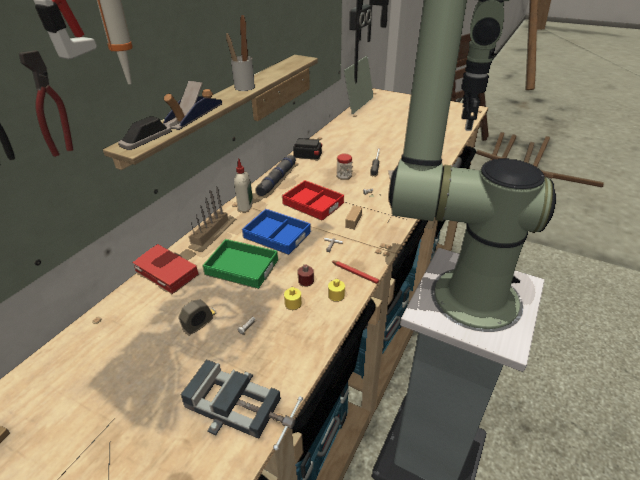

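The top view shows these candidates:
- **Hole saw:** dark red at (266,259). The yellow look-alikes at (227,265) and (261,303) are not meant.
- **Bolts:** the longer one at (177,241), the shorter one at (481,244). The screwdriver at (570,222) and the debris at (475,255) could be mistaken for them.
- **Chuck key:** (341,255).
- **Offcut:** (405,257). The saw handle at (510,300) is wood too, but not a block.
- **Trays:** green (253,179), blue (327,181), red (415,186). The red box at (205,110) is not a tray.
- **Not to be moved:** tape measure (157,190), jar (513,187).

```bash
python3 - <<'E'
from h import *
t=cv2.imread('pics/top0.png'); s=cv2.imread('pics/scene0.png')
def crop(im,x,y,w,h,W,H): return cv2.resize(im[y:y+h,x:x+w],(W,H),interpolation=cv2.INTER_CUBIC)
o=np.zeros((600,800,3),np.uint8)
o[:200,:800]=crop(t,140,220,260,65,800,200)
o[200:400,:400]=crop(t,380,225,130,65,400,200)
o[200:400,400:]=crop(s,230,230,130,65,400,200) if 0 else crop(s,225,265,140,70,400,200)
o[400:,:400]=crop(s,310,175,120,60,400,200)
o[400:,400:]=crop(s,300,220,80,40,400,200)
cv2.imwrite('pics/crop.png',o)
# masks
for n,im in(('top',t),('scene',s)):
    hsv=cv2.cvtColor(im,cv2.COLOR_BGR2HSV); H,S,V=cv2.split(hsv)
    for nm,m in(('red',((H<6)|(H>172))&(S>120)),('green',(H>45)&(H<80)&(S>120)),('blue',(H>100)&(H<125)&(S>120)),('grey',(S<60)&(V>30))):
        k,l,st,ce=cv2.connectedComponentsWithStats(m.astype(np.uint8))
        for i in range(1,k):
            if 25<st[i,4]<9000 and ce[i][1]>140: 
                r=cv2.minAreaRect(np.argwhere(l==i)[:,::-1].astype(np.float32)); print(n,nm,st[i],ce[i].round(1),np.round(r[1],1),round(r[2]))
E
```

```text
top red [ 384  146   63   80 4057] [415.5 185.1] [56.4 74.1] 7
top red [504 171  26  24 480] [516.7 182.8] [23. 25.] 90
top red [257 249  20  21 207] [266.2 259.3] [20.2 18.3] 56
top red [302 279  12  59 310] [307.2 307.3] [ 5.3 58.9] 7
top green [ 221  139   64   80 3934] [252.  178.3] [73.  55.4] 82
top blue [ 299  145   56   73 3952] [326.4 180.4] [72. 55.] 90
top grey [327 144  28   2  28] [340.5 144. ] [27.  1.] 2
top grey [138 179  35  22 359] [154.6 188.1] [34.4 15.1] 17
top grey [497 180  24  23 208] [505.  193.5] [24.9 16.7] 43
top grey [354 182   1  31  31] [354. 197.] [30.  0.] -90
top grey [533 205  82  31 488] [562.  222.2] [10.8 85.4] 72
top grey [246 211  23   7  70] [257.  213.9] [ 3.3 22.3] 81
top grey [306 215  47   4  78] [327.9 217.1] [46.  3.] 0
top grey [400 219  23   5  57] [411.2 221.2] [22.1  2.9] 7
top grey [166 236  23   9 112] [175.5 240.9] [ 8. 22.] 90
top grey [474 238  15  13  70] [480.9 244.2] [14.9  7.7] 48
top grey [327 241  25  26 154] [341.7 254.9] [25. 24.] 90
top grey [471 251   9   8  50] [475.  254.1] [7.6 7.2] 63
top grey [116 275  12   9  86]
[... 632 characters left out ...]
 170.4] [15. 14.] 90
scene grey [364 189   9   5  27] [367.2 190.4] [4. 8.] 90
scene grey [329 202   9  11  39] [333.2 207.2] [ 3.3 12.5] 51
scene grey [287 233  19  22  73] [298.9 240.7] [ 4.9 26.9] 45
scene grey [324 238  19  14  84] [331.5 242.9] [13. 18.] 90
scene grey [264 262   9  16  66] [268.1 269.5] [ 4.2 16.9] 34
scene grey [180 299  32  34 423] [193.9 313.2] [26.  30.6] 54
scene grey [237 317  19  17 117] [245.8 325.1] [ 7.7 21.3] 42
scene grey [ 181  359  122   92 4507] [233.5 400.7] [116.7  69.9] 18
scene grey [340 386  22  21 275] [351.9 396.2] [21.4 18. ] 9
scene grey [317 414  26  43 313] [329.5 434.9] [11.6 46.5] 27
scene grey [301 452  13  28 155] [306.4 466.8] [27. 12.] 90
```

View pics/crop.png

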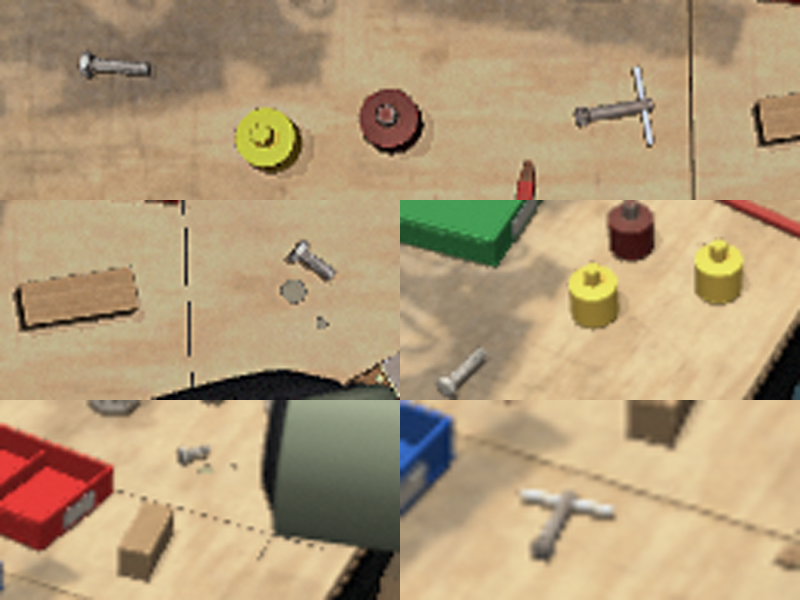

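The crop shows the red hole saw shank up with a yellow look-alike beside it, and the long bolt with its head at (167,241) and tip at (189,242). The short bolt has its head at (477,241) and tip at (488,249). The chuck key's shank runs from (328,258) to the bar at (350,254). The offcut's corners are clear.

```bash
python3 - <<'E'
from h import *
T=cam('top');S=cam('scene')
for n,a,b in [('lb head',(168,241),(240.7,328)),('lb mid',(177.5,241.2),(246,324)),('lb tail',(188,242.3),(254.4,317.5)),('sb head',(478,242),(365.5,192)),('sb tail',(486.5,248),(371,190)),
 ('ck end',(329.5,257.8),(328.2,249)),('ck bar far',(347,242.1),(324.6,238.4)),('ck bar near',(351.2,266.8),(342.4,242.4)),
 ('hs shanktop',(265.4,256.7),(305.9,266.5)),('off c1',(385.9,252.6),(346,217)),('off c2',(422.9,246.8),(354,205.5)),('off c3',(424.9,259.1),(361.5,208))]:
    P,e=two(T,a,S,b); print(n,P.round(1),round(e,1))
print('ck @z=5',[plane(T,p,5).round(1) for p in((328.5,258),(350,254),(347,242.1),(351.2,266.8))])
print('lb',[plane(T,p,9).round(1) for p in((166,240.8),(189,242.4))])
print('sb',[plane(T,p,9).round(1) for p in((476,240.5),(488.2,249.2))])
print('off',[plane(T,p,32).round(1) for p in((385.9,252.6),(422.9,246.8),(424.9,259.1),(388.1,265.6))])
print('hs',plane(T,(265.4,256.7),55).round(1), plane(T,(266.3,258.8),40).round(1))
# hole saw contours, tray quads
for n,c in(('T',T),('S',S)):
    hsv=cv2.cvtColor(c[0],cv2.COLOR_RGB2HSV);H,Sa,V=cv2.split(hsv)
    for nm,m in(('red',((H<6)|(H>172))&(Sa>110)),('green',(H>45)&(H<80)&(Sa>100)),('blue',(H>100)&(H<125)&(Sa>100))):
        for ct in cv2.findContours(m.astype(np.uint8),cv2.RETR_EXTERNAL,2)[0]:
            x,y,w,h=cv2.boundingRect(ct)
            if w*h>2200 and y>135 and x>200:
                q=cv2.approxPolyDP(cv2.convexHull(ct),3,True)[:,0]; print(n,nm,q.tolist())
                if n=='T': print([plane(T,p,34)[:2].round().tolist() for p in q])
E
```

```text
lb head [474.9 383.3  13.6] 5.5
lb mid [475.3 362.8   7. ] 5.1
lb tail [470.5 336.8   8.2] 1.2
sb head [ 468.  -341.6    2.1] 0.8
sb tail [ 454.  -359.8    4.3] 2.2
ck end [433.8   6.7   4.2] 3.8
ck bar far [469.7 -34.9   2.9] 1.3
ck bar near [412.  -43.8   2. ] 2.4
hs shanktop [428.3 150.4  50. ] 0.0
off c1 [ 438.7 -121.6   39.8] 2.2
off c2 [ 452.4 -208.3   28. ] 0.2
off c3 [ 425.6 -212.2   23.8] 1.9
ck @z=5 [array([431.4,   8.4,   5. ]), array([440.5, -41.7,   5. ]), array([468.8, -35.1,   5. ]), array([410.5, -44.1,   5. ])]
lb [array([473.7, 387.9,   9. ]), array([469.6, 334. ,   9. ])]
sb [array([ 470. , -335.4,    9. ]), array([ 449.3, -362.6,    9. ])]
off [array([ 438.9, -122.8,   32. ]), array([ 451.9, -207.6,   32. ]), array([ 423.4, -211.1,   32. ]), array([ 409., -127.,   32.])]
hs [427.5 149.8  55. ] [425.  149.4  40. ]
T red [[393, 146], [446, 153], [437, 225], [384, 218]]
[[694.0, -146.0], [675.0, -270.0], [502.0, -242.0], [519.0, -120.0]]
T green [[273, 139], [284, 210], [231, 218], [221, 147]]
[[713.0, 138.0], [540.0, 111.0], [522.0, 233.0], [694.0, 261.0]]
T blue [[353, 145], [353, 217], [300, 217], [300, 145]]
[[697.0, -51.0], [522.0, -49.0], [523.0, 74.0], [698.0, 74.0]]
S red [[283, 195], [306, 181], [342, 194], [343, 202], [320, 219], [284, 204]]
S green [[276, 251], [277, 259], [258, 287], [205, 273], [203, 265], [226, 239]]
S blue [[243, 228], [265, 210], [309, 223], [309, 232], [289, 253], [244, 237]]
```

```bash
python3 -m inch '{"grip":[50,50,50,50,50],"slide":[[0.7,0.43,-0.4],[0.7,0.43,-0.4],[0.7,0.43,-0.4],[0.7,0.43,-0.4],[0.7,0.43,-0.4]],"angular":[[0,0,0.26],[0,0,0.26],[0,0,0.26],[0,0,0.26],[0,0,0.26]]}' 40
python3 -m inch '{"grip":[50,50,50,50,50],"slide":[[0.7,0.43,-0.4],[0.7,0.43,-0.4],[0.7,0.43,-0.4],[0.7,0.43,-0.4],[0.7,0.43,-0.4]],"angular":[[0,0,0.26],[0,0,0.26],[0,0,0.26],[0,0,0.26],[0,0,0.26]]}'
python3 -m inch '{"grip":[50,50,50,50,50],"slide":[[0.7,0.43,-0.4],[0.7,0.43,-0.4],[0.7,0.43,-0.4],[0.7,0.43,-0.4],[0,0,0]],"angular":[[0,0,0.26],[0,0,0.26],[0,0,0.26],[0,0,0.26],[0,0,0]]}'
```

```text
time: 0.82
position: [288.4, -457.4, 180.4]
tool_rot: [[0.849, 0.528, -0.0], [0.528, -0.849, 0.001], [0.0, -0.001, -1.0]]
force: [0.6, 0.6, 0.5]
opening: 0.583
grip_force: 0.0
time: 1.45
position: [375.6, -403.4, 130.4]
tool_rot: [[0.74, 0.672, -0.0], [0.672, -0.74, 0.001], [0.0, -0.001, -1.0]]
force: [-0.6, 0.4, 0.8]
opening: 0.587
grip_force: 0.0
time: 2.08
position: [445.2, -360.7, 90.2]
tool_rot: [[0.636, 0.772, -0.001], [0.772, -0.636, 0.001], [0.0, -0.001, -1.0]]
force: [0.6, 0.6, 0.1]
opening: 0.589
grip_force: 0.0
```

```bash
python3 -m inch '{"grip":[50,50,50,50,50],"slide":[[0.3,0.23,-0.3],[0.3,0.23,-0.3],[0,0,-0.3],[0,0,-0.3],[0,0,0]],"angular":[[0,0,0.1],[0,0,0],[0,0,0],[0,0,0],[0,0,0]]}'
python3 - <<'E'
from h import *
o=[]
for n,p in(('top',(459.7,-349,9)),('scene',(459.7,-349,9))):
    c=cam(n);u,v=proj(c,p).round().astype(int);print(n,u,v)
    o.append(cv2.resize(c[0][v-25:v+25,u-25:u+25,::-1],(400,400),interpolation=cv2.INTER_CUBIC))
cv2.imwrite('pics/a1.png',np.hstack(o))
E
```

```text
time: 2.7
position: [458.6, -350.4, 60.5]
tool_rot: [[0.627, 0.779, -0.001], [0.779, -0.627, 0.001], [0.0, -0.002, -1.0]]
force: [0.1, -0.5, 0.2]
opening: 0.588
grip_force: 0.0
top 482 245
scene 369 190
```

View pics/a1.png

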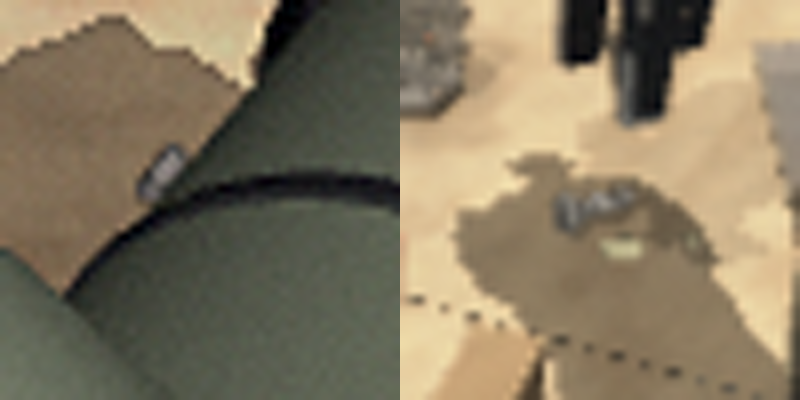

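The picture shows the bolt at scene pixel (369,190), right where it was computed. I'm going down to grasp it.

```bash
python3 -m inch '{"grip":[50,50,50,50,50],"slide":[[0.04,0.05,-0.6],[0,0,-0.6],[0,0,-0.6],[0,0,-0.5],[0,0,0]],"angular":[[0,0,0.1],[0,0,0],[0,0,0],[0,0,0],[0,0,0]]}'
python3 -m inch '{"grip":[10,10,10,10,10],"slide":[[0,0,0],[0,0,0],[0,0,0],[0,0,0],[0,0,0]],"angular":[[0,0,0],[0,0,0],[0,0,0],[0,0,0],[0,0,0]]}' 40
python3 -m inch '{"grip":[10,10,10,10,10],"slide":[[0,0,0.4],[0,0,0.8],[0,0,1],[0,0,1],[0,0,0.4]],"angular":[[0,0,0],[0,0,0],[0,0,0],[0,0,0],[0,0,0]]}' 40
```

```text
time: 3.42
position: [459.4, -348.5, 2.3]
tool_rot: [[0.616, 0.788, -0.002], [0.788, -0.616, 0.002], [0.0, -0.003, -1.0]]
force: [-0.2, 0.4, -0.3]
opening: 0.585
grip_force: 0.0
time: 4.05
position: [460.8, -349.9, 4.5]
tool_rot: [[0.616, 0.788, 0.001], [0.788, -0.616, -0.001], [-0.0, 0.002, -1.0]]
force: [-1.1, -0.6, 5.0]
opening: 0.179
grip_force: 40.6
time: 4.68
position: [460.8, -349.9, 95.4]
tool_rot: [[0.616, 0.788, 0.001], [0.788, -0.616, -0.001], [-0.0, 0.002, -1.0]]
force: [1.0, 0.1, 0.0]
opening: 0.186
grip_force: 39.9
```

```bash
python3 -m inch '{"grip":[10,10,10,10,10],"slide":[[0.3,0.6,0],[0.55,0.97,0],[0.55,0.97,0],[0.55,0.97,0],[0.55,0.97,0]],"angular":[[0,0,0.3],[0,0,0.33],[0,0,0.33],[0,0,0.33],[0,0,0.33]]}'
python3 -m inch '{"grip":[10,10,10,10,10],"slide":[[0.55,0.97,0],[0.55,0.97,0],[0.55,0.97,0],[0.55,0.97,0],[0.55,0.97,0]],"angular":[[0,0,0.33],[0,0,0.33],[0,0,0.33],[0,0,0.33],[0,0,0.33]]}'
python3 -m inch '{"grip":[10,10,10,10,10],"slide":[[0.55,0.97,0],[0.55,0.97,0],[0.5,0.97,0],[0.5,0.97,0],[0.28,0.3,0]],"angular":[[0,0,0.33],[0,0,0.33],[0,0,0.33],[0,0,0.33],[0,0,0]]}'
```

```text
time: 5.3
position: [522.5, -234.8, 92.3]
tool_rot: [[0.421, 0.907, -0.002], [0.907, -0.421, 0.002], [0.001, -0.003, -1.0]]
force: [-0.2, 0.0, -0.3]
opening: 0.186
grip_force: 39.9
time: 5.92
position: [590.9, -113.7, 92.2]
tool_rot: [[0.202, 0.979, -0.003], [0.979, -0.202, 0.001], [0.001, -0.003, -1.0]]
force: [0.4, -0.3, 0.1]
opening: 0.186
grip_force: 39.9
time: 6.55
position: [650.3, -9.1, 92.2]
tool_rot: [[0.02, 1.0, -0.002], [1.0, -0.02, 0.001], [0.001, -0.003, -1.0]]
force: [-0.7, -0.8, 0.3]
opening: 0.176
grip_force: 39.9
```

```bash
python3 -m inch '{"grip":[10,10,10,10,10],"slide":[[0.05,0.6,0],[0.02,0.24,-0.8],[0,0,-0.9],[0,0,-0.9],[0,0,-0.7]],"angular":[[0,0,0],[0,0,0],[0,0,0],[0,0,0],[0,0,0]]}'
python3 -m inch '{"grip":[10,32,32,32,32],"slide":[[0,0,0],[0,0,0],[0,0,0],[0,0,0],[0,0,0]],"angular":[[0,0,0],[0,0,0],[0,0,0],[0,0,0],[0,0,0]]}'
python3 -m inch '{"grip":[32,32,50,50,50],"slide":[[0,0,0.5],[0,0,0.9],[0,0,1],[0,0,1],[0,0,0.2]],"angular":[[0,0,0],[0,0,0],[0,0,0],[0,0,0],[0,0,0]]}'
```

```text
time: 7.18
position: [651.8, 9.4, 10.0]
tool_rot: [[0.024, 1.0, -0.002], [1.0, -0.024, 0.0], [0.0, -0.002, -1.0]]
force: [0.4, 0.9, -1.2]
opening: 0.186
grip_force: 39.9
time: 7.8
position: [653.0, 9.3, 11.6]
tool_rot: [[0.023, 1.0, 0.0], [1.0, -0.023, -0.0], [-0.0, 0.0, -1.0]]
force: [-0.2, -0.1, -0.3]
opening: 0.374
grip_force: 0.0
time: 8.43
position: [654.5, 9.2, 104.1]
tool_rot: [[0.023, 1.0, 0.005], [1.0, -0.023, -0.0], [-0.0, 0.005, -1.0]]
force: [0.1, 0.4, -0.7]
opening: 0.586
grip_force: 0.0
```

```bash
python3 -m inch '{"grip":[50,50,50,50,50],"slide":[[-0.4,0.8,0],[-0.5,1,0],[-0.5,1,0],[-0.5,1,0],[-0.5,1,0]],"angular":[[0,0,-0.1],[0,0,-0.1],[0,0,-0.1],[0,0,-0.1],[0,0,0]]}'
python3 -m inch '{"grip":[50,50,50,50,50],"slide":[[-0.5,1,0],[-0.5,1,0],[-0.5,1,0],[-0.5,1,0],[-0.5,1,0]],"angular":[[0,0,0],[0,0,0],[0,0,0],[0,0,0],[0,0,0]]}'
python3 -m inch '{"grip":[50,50,50,50,50],"slide":[[-0.6,1,-0.3],[-0.6,1,-0.4],[-0.6,1,-0.5],[-0.6,1,-0.5],[0,0.3,0]],"angular":[[0,0,0],[0,0,0],[0,0,0],[0,0,0],[0,0,0]]}'
python3 - <<'E'
from h import *
T=cam('top');S=cam('scene');a=arm.read_state();print(a['position'])
def cr(c,u,v,r): u,v=int(u),int(v); return cv2.resize(c[0][v-r:v+r,u-r:u+r,::-1],(400,400),interpolation=cv2.INTER_CUBIC)
u=proj(S,(471.5,361,9));print(u); w=proj(S,(610,12,20));t=proj(T,(471.5,361,9));print(w,t)
cv2.imwrite('pics/a2.png',np.hstack([cr(S,*u,30),cr(S,*w,40)]))
E
```

```text
time: 9.05
position: [591.9, 130.1, 100.7]
tool_rot: [[0.079, 0.997, -0.001], [0.997, -0.079, -0.0], [-0.0, -0.001, -1.0]]
force: [0.8, -0.5, -0.8]
opening: 0.585
grip_force: 0.0
time: 9.68
position: [529.4, 255.0, 100.7]
tool_rot: [[0.079, 0.997, -0.001], [0.997, -0.079, -0.0], [-0.0, -0.001, -1.0]]
force: [0.6, -0.1, -0.2]
opening: 0.59
grip_force: 0.0
time: 10.3
position: [468.1, 362.3, 57.3]
tool_rot: [[0.076, 0.997, -0.003], [0.997, -0.076, -0.002], [-0.002, -0.003, -1.0]]
force: [0.8, 0.2, 1.1]
opening: 0.586
grip_force: 0.0
[470.45040168 362.29557312  58.66920764]
[248.5879895  323.75196218]
[278.13055202 229.49037298] [177.47311498 241.65038353]
```

View pics/a2.png

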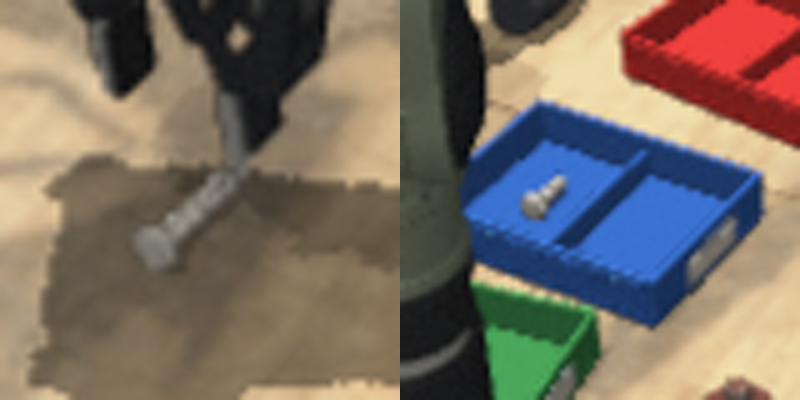

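The short bolt lies in the far blue bay. The long bolt is at scene pixel (248,325), under the open fingers.

```bash
python3 -m inch '{"grip":[50,50,50,50,50],"slide":[[0.04,-0.04,-0.5],[0,0,-0.6],[0,0,-0.6],[0,0,-0.46],[0,0,0]],"angular":[[0,0,0],[0,0,0],[0,0,0],[0,0,0],[0,0,0]]}'
python3 -m inch '{"grip":[10,10,10,10,10],"slide":[[0,0,0],[0,0,0],[0,0,0],[0,0,0],[0,0,0]],"angular":[[0,0,0],[0,0,0],[0,0,0],[0,0,0],[0,0,0]]}' 40
python3 -m inch '{"grip":[10,10,10,10,10],"slide":[[0,0,0.4],[0,0,0.8],[0,0,1],[0,0,1],[0,0,0.4]],"angular":[[0,0,0],[0,0,0],[0,0,0],[0,0,0],[0,0,0]]}' 40
```

```text
time: 11.02
position: [470.4, 360.2, 3.3]
tool_rot: [[0.079, 0.997, -0.002], [0.997, -0.079, -0.001], [-0.001, -0.002, -1.0]]
force: [0.1, 0.2, -1.1]
opening: 0.581
grip_force: 0.0
time: 11.65
position: [471.9, 361.2, 5.5]
tool_rot: [[0.079, 0.997, 0.001], [0.997, -0.079, 0.001], [0.001, 0.001, -1.0]]
force: [-0.3, 0.8, 5.8]
opening: 0.182
grip_force: 40.3
time: 12.28
position: [472.0, 361.2, 96.4]
tool_rot: [[0.079, 0.997, 0.002], [0.997, -0.079, 0.001], [0.001, 0.002, -1.0]]
force: [0.9, 0.4, 0.1]
opening: 0.187
grip_force: 39.7
```

```bash
python3 -m inch '{"grip":[10,10,10,10,10],"slide":[[0.2,-0.6,0],[0.27,-1,0],[0.27,-1,0],[0.27,-1,0],[0.27,-1,0]],"angular":[[0,0,0.1],[0,0,0.1],[0,0,0.1],[0,0,0.1],[0,0,0.1]]}'
python3 -m inch '{"grip":[10,10,10,10,10],"slide":[[0.27,-1,0],[0.27,-1,0],[0.27,-1,0],[0.27,-1,0],[0.27,-1,0]],"angular":[[0,0,0],[0,0,0],[0,0,0],[0,0,0],[0,0,0]]}'
python3 -m inch '{"grip":[10,10,10,10,10],"slide":[[0.27,-1,0],[0.27,-1,0],[0.27,-1,0],[0.27,-1,0],[0.16,-0.35,0]],"angular":[[0,0,0],[0,0,0],[0,0,0],[0,0,0],[0,0,0]]}'
```

```text
time: 12.9
position: [502.9, 244.9, 94.2]
tool_rot: [[0.008, 1.0, -0.001], [1.0, -0.008, -0.0], [-0.0, -0.001, -1.0]]
force: [0.7, -0.3, -0.4]
opening: 0.183
grip_force: 39.7
time: 13.52
position: [536.6, 120.0, 94.2]
tool_rot: [[0.009, 1.0, -0.001], [1.0, -0.009, -0.0], [-0.0, -0.001, -1.0]]
force: [0.7, 0.7, -0.5]
opening: 0.185
grip_force: 39.7
time: 14.15
position: [567.9, 11.0, 94.3]
tool_rot: [[0.011, 1.0, -0.001], [1.0, -0.011, 0.0], [0.0, -0.001, -1.0]]
force: [0.2, -0.0, 0.0]
opening: 0.184
grip_force: 39.7
```

```bash
python3 -m inch '{"grip":[10,10,10,10,10],"slide":[[0,0,-0.6],[0,0,-0.8],[0,0,-0.8],[0,0,-0.8],[0,0,-0.36]],"angular":[[0,0,0],[0,0,0],[0,0,0],[0,0,0],[0,0,0]]}'
python3 -m inch '{"grip":[10,32,32,32,32],"slide":[[0,0,0],[0,0,0],[0,0,0],[0,0,0],[0,0,0]],"angular":[[0,0,0],[0,0,0],[0,0,0],[0,0,0],[0,0,0]]}'
python3 -m inch '{"grip":[32,32,45,45,45],"slide":[[0,0,0.5],[0,0,0.9],[0,0,1],[0,0,0.8],[0,0,0.2]],"angular":[[0,0,0],[0,0,0],[0,0,0],[0,0,0],[0,0,0]]}'
python3 -m inch '{"grip":[45,45,45,45,45],"slide":[[-0.8,-0.16,0],[-0.9,-0.2,0],[-0.9,-0.2,0],[-0.9,-0.2,-0.3],[-0.9,-0.2,-0.4]],"angular":[[0,0,0.3],[0,0,0.3],[0,0,0.3],[0,0,0.3],[0,0,0]]}'
python3 -m inch '{"grip":[45,45,45,45,45],"slide":[[-0.9,0,-0.4],[0,0,-0.4],[0,0,-0.3],[0,0,0],[0,0,0]],"angular":[[0,0,0],[0,0,0],[0,0,0],[0,0,0],[0,0,0]]}'
python3 - <<'E'
from h import *
T=cam('top');S=cam('scene');a=arm.read_state();print(a['position'])
def cr(c,u,v,r): u,v=int(u),int(v); return cv2.resize(c[0][v-r:v+r,u-r:u+r,::-1],(400,400),interpolation=cv2.INTER_CUBIC)
u=proj(S,(435.4,-13,5));print(u); w=proj(S,(610,12,20));print(w)
cv2.imwrite('pics/a3.png',np.hstack([cr(S,*u,25),cr(S,*w,40)]))
E
```

```text
time: 14.78
position: [566.1, 13.4, 9.2]
tool_rot: [[0.008, 1.0, -0.003], [1.0, -0.008, 0.001], [0.001, -0.003, -1.0]]
force: [-20.9, 3.0, 71.3]
opening: 0.187
grip_force: 48.5
time: 15.4
position: [568.1, 12.1, 10.8]
tool_rot: [[0.009, 1.0, 0.0], [1.0, -0.009, 0.0], [0.0, 0.0, -1.0]]
force: [1.3, -0.4, 0.7]
opening: 0.377
grip_force: 0.0
time: 16.02
position: [569.4, 11.9, 98.0]
tool_rot: [[0.009, 1.0, 0.004], [1.0, -0.009, -0.0], [-0.0, 0.004, -1.0]]
force: [1.1, -0.6, -0.0]
opening: 0.528
grip_force: 0.0
time: 16.65
position: [457.2, -12.0, 78.0]
tool_rot: [[-0.158, 0.987, 0.0], [0.987, 0.158, -0.0], [-0.0, 0.0, -1.0]]
force: [0.8, -0.0, -0.5]
opening: 0.526
grip_force: 0.0
time: 17.27
position: [436.4, -11.9, 50.9]
tool_rot: [[-0.158, 0.987, 0.001], [0.987, 0.158, -0.0], [-0.0, 0.001, -1.0]]
force: [-0.2, -0.3, -0.1]
opening: 0.527
grip_force: 0.0
[436.19237234 -11.90885694  50.97548549]
[331.37228275 245.0838148 ]
[278.13055202 229.49037298]
```

View pics/a3.png

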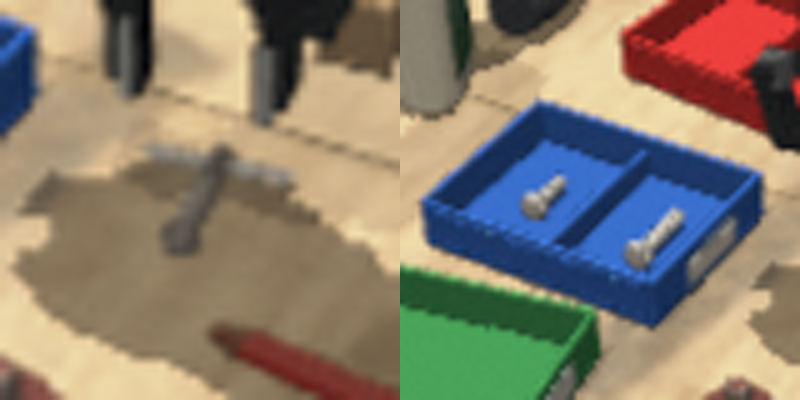

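Both bolts lie in their bays. The chuck key's shank is centred under the fingers, near scene pixel (331,245).

```bash
python3 -m inch '{"grip":[45,45,45,45,45],"slide":[[-0.02,-0.05,-0.5],[0,0,-0.5],[0,0,-0.5],[0,0,-0.35],[0,0,0]],"angular":[[0,0,0],[0,0,0],[0,0,0],[0,0,0],[0,0,0]]}'
python3 -m inch '{"grip":[4,4,4,4,4],"slide":[[0,0,0],[0,0,0],[0,0,0],[0,0,0],[0,0,0]],"angular":[[0,0,0],[0,0,0],[0,0,0],[0,0,0],[0,0,0]]}' 40
python3 -m inch '{"grip":[4,4,4,4,4],"slide":[[0,0,0.4],[0,0,0.8],[0,0,1],[0,0,1],[0,0,0.4]],"angular":[[0,0,0],[0,0,0],[0,0,0],[0,0,0],[0,0,0]]}' 40
```

```text
time: 18.0
position: [434.3, -13.0, 3.6]
tool_rot: [[-0.158, 0.987, -0.002], [0.987, 0.158, 0.0], [0.001, -0.002, -1.0]]
force: [-0.3, 0.8, -0.3]
opening: 0.524
grip_force: 0.0
time: 18.62
position: [435.7, -13.2, 5.0]
tool_rot: [[-0.158, 0.987, 0.001], [0.987, 0.158, -0.0], [-0.0, 0.001, -1.0]]
force: [-0.7, 0.9, 5.6]
opening: 0.088
grip_force: 39.2
time: 19.25
position: [435.7, -13.3, 96.0]
tool_rot: [[-0.158, 0.987, 0.002], [0.987, 0.158, -0.0], [-0.001, 0.002, -1.0]]
force: [-0.3, -0.1, -1.2]
opening: 0.084
grip_force: 39.3
```

```bash
python3 -m inch '{"grip":[4,4,4,4,4],"slide":[[0.6,-0.55,0],[0.8,-0.75,0],[0.8,-0.75,0],[0.8,-0.75,0],[0.8,-0.75,0]],"angular":[[0,0,-0.2],[0,0,-0.25],[0,0,-0.25],[0,0,-0.25],[0,0,-0.25]]}'
python3 -m inch '{"grip":[4,4,4,4,4],"slide":[[0.8,-0.75,0],[0.8,-0.75,0],[0.8,-0.75,0],[0.8,-0.75,0],[0.8,-0.75,0]],"angular":[[0,0,-0.25],[0,0,-0.25],[0,0,-0.25],[0,0,-0.25],[0,0,-0.05]]}'
python3 -m inch '{"grip":[4,4,4,4,4],"slide":[[0.33,-0.2,-0.4],[0,0,-0.4],[0,0,-0.4],[0,0,-0.3],[0,0,0]],"angular":[[0,0,0],[0,0,0],[0,0,0],[0,0,0],[0,0,0]]}'
python3 - <<'E'
from h import *
S=cam('scene');print(arm.read_state()['position'])
def cr(c,u,v,r): u,v=int(u),int(v); return cv2.resize(c[0][v-r:v+r,u-r:u+r,::-1],(500,500),interpolation=cv2.INTER_CUBIC)
cv2.imwrite('pics/a4.png',cr(S,*proj(S,(610,-194,40)),45))
E
```

```text
time: 19.88
position: [530.8, -103.4, 93.1]
tool_rot: [[0.012, 1.0, -0.001], [1.0, -0.012, 0.0], [0.0, -0.001, -1.0]]
force: [0.6, 0.2, -0.4]
opening: 0.086
grip_force: 39.4
time: 20.5
position: [630.6, -197.3, 92.6]
tool_rot: [[0.157, 0.988, -0.002], [0.988, -0.157, 0.0], [0.0, -0.002, -1.0]]
force: [0.2, 0.9, -0.8]
opening: 0.085
grip_force: 39.4
time: 21.12
position: [637.5, -199.9, 56.3]
tool_rot: [[0.155, 0.988, -0.001], [0.988, -0.155, 0.001], [0.0, -0.002, -1.0]]
force: [-0.1, -0.5, -0.8]
opening: 0.09
grip_force: 39.4
[ 638.01070031 -200.20879271   56.92807582]
```

View pics/a4.png

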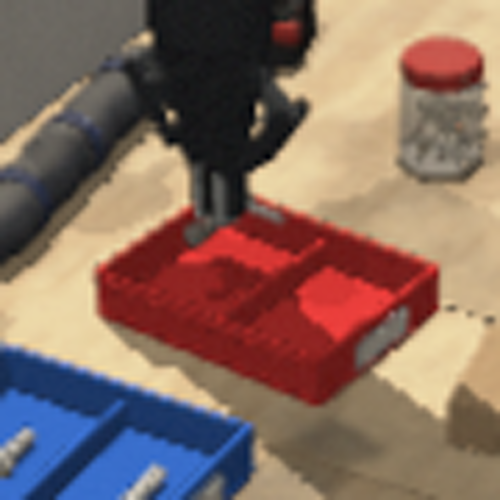

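The key is held over the far red bay. Its shank end is at crop (197,235) and the bar at (265,213).

```bash
python3 -m inch '{"grip":[4,4,4,4,4],"slide":[[0,0,-0.5],[0,0,-0.5],[0,0,-0.4],[0,0,-0.3],[0,0,-0.15]],"angular":[[0,0,0],[0,0,0],[0,0,0],[0,0,0],[0,0,0]]}'
python3 -m inch '{"grip":[4,26,26,26,26],"slide":[[0,0,0],[0,0,0],[0,0,0],[0,0,0],[0,0,0]],"angular":[[0,0,0],[0,0,0],[0,0,0],[0,0,0],[0,0,0]]}'
python3 -m inch '{"grip":[26,26,40,65,65],"slide":[[0,0,0.5],[0,0,0.9],[0,0,1],[0,0,0.9],[0,0,0.6]],"angular":[[0,0,0],[0,0,0],[0,0,0],[0,0,0],[0,0,0]]}'
```

```text
time: 21.8
position: [638.0, -200.5, 10.0]
tool_rot: [[0.155, 0.988, -0.001], [0.988, -0.155, 0.0], [0.0, -0.001, -1.0]]
force: [-0.6, -0.2, -1.2]
opening: 0.084
grip_force: 39.4
time: 22.42
position: [638.4, -200.7, 11.0]
tool_rot: [[0.155, 0.988, 0.0], [0.988, -0.155, -0.0], [-0.0, 0.0, -1.0]]
force: [1.1, -0.1, -0.1]
opening: 0.303
grip_force: 0.0
time: 23.05
position: [639.0, -200.9, 110.5]
tool_rot: [[0.155, 0.988, 0.002], [0.988, -0.155, -0.001], [-0.001, 0.002, -1.0]]
force: [0.4, 0.2, 0.7]
opening: 0.761
grip_force: 0.0
```

```bash
python3 -m inch '{"grip":[65,65,65,65,65],"slide":[[-0.4,0.6,0],[-0.6,1,0],[-0.6,1,0],[-0.6,1,0],[-0.6,1,0]],"angular":[[0,0,0.1],[0,0,0.1],[0,0,0.1],[0,0,0.1],[0,0,0.1]]}'
python3 -m inch '{"grip":[65,65,65,65,65],"slide":[[-0.6,1,0],[-0.6,1,0],[-0.6,1,0],[-0.6,1,0],[-0.6,1,0]],"angular":[[0,0,0.1],[0,0,0.1],[0,0,0.1],[0,0,0.1],[0,0,0.1]]}'
python3 -m inch '{"grip":[65,65,65,65,65],"slide":[[-0.6,1,0],[-0.6,1,0],[-0.6,1,0],[-0.6,1,0],[-0.3,0.42,0]],"angular":[[0,0,0],[0,0,0],[0,0,0],[0,0,0],[0,0,0]]}'
python3 - <<'E'
from h import *
T=cam('top');S=cam('scene');print(arm.read_state()['position'])
def cr(c,u,v,r): u,v=int(u),int(v); return cv2.resize(c[0][v-r:v+r,u-r:u+r,::-1],(400,400),interpolation=cv2.INTER_CUBIC)
cv2.imwrite('pics/a5.png',np.hstack([cr(S,*proj(S,(610,-194,20)),40),cr(S,*proj(S,(426.5,149.6,30)),35)]))
print(proj(S,(426.5,149.6,55)),proj(S,(426.5,149.6,0)))
c=S;H,Sa,V=cv2.split(cv2.cvtColor(c[0],cv2.COLOR_RGB2HSV));m=((H<6)|(H>172))&(Sa>110);m[:,:280]=0;m[:,330:]=0;m[:255]=0;m[300:]=0
print(cv2.boundingRect(m.astype(np.uint8)))
E
```

```text
time: 23.68
position: [567.7, -84.9, 108.6]
tool_rot: [[0.085, 0.996, 0.0], [0.996, -0.085, 0.0], [0.0, 0.0, -1.0]]
force: [0.5, -0.1, -0.2]
opening: 0.758
grip_force: 0.0
time: 24.3
position: [492.8, 40.1, 108.6]
tool_rot: [[0.016, 1.0, 0.0], [1.0, -0.016, 0.0], [0.0, 0.0, -1.0]]
force: [0.6, -0.8, 0.0]
opening: 0.764
grip_force: 0.0
time: 24.92
position: [425.0, 150.7, 108.6]
tool_rot: [[0.014, 1.0, -0.0], [1.0, -0.014, -0.0], [-0.0, -0.0, -1.0]]
force: [-0.2, -0.2, 0.0]
opening: 0.76
grip_force: 0.0
[425.24577073 150.41153782 108.46517614]
[306.55052002 265.15150742] [307.1894137 280.0072268]
(299, 268, 15, 18)
```

View pics/a5.png

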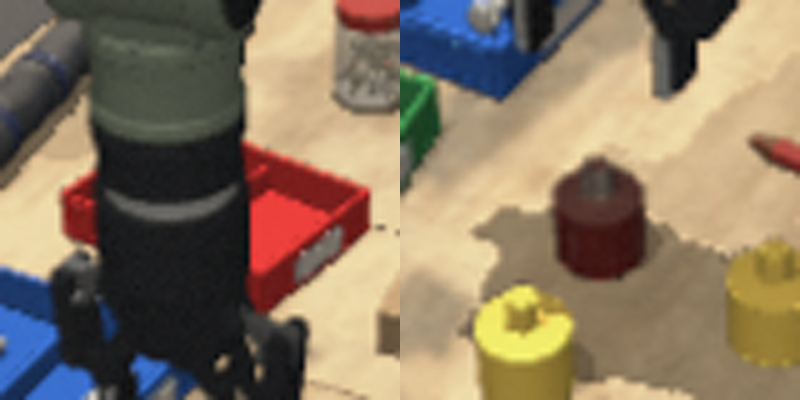

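The red saw is at scene pixel (306,272), as predicted, with clear space for the fingers.

```bash
python3 -m inch '{"grip":[65,65,65,65,65],"slide":[[0.05,-0.03,-0.8],[0,0,-0.9],[0,0,-0.9],[0,0,-0.9],[0,0,-0.5]],"angular":[[0,0,0],[0,0,0],[0,0,0],[0,0,0],[0,0,0]]}'
python3 -m inch '{"grip":[38,38,38,38,38],"slide":[[0,0,0],[0,0,0],[0,0,0],[0,0,0],[0,0,0]],"angular":[[0,0,0],[0,0,0],[0,0,0],[0,0,0],[0,0,0]]}' 40
python3 -m inch '{"grip":[38,38,38,38,38],"slide":[[0,0,0.4],[0,0,0.8],[0,0,1],[0,0,1],[0,0,0.4]],"angular":[[0,0,0],[0,0,0],[0,0,0],[0,0,0],[0,0,0]]}' 40
```

```text
time: 25.65
position: [427.3, 148.3, 7.4]
tool_rot: [[0.017, 1.0, -0.001], [1.0, -0.017, -0.001], [-0.001, -0.001, -1.0]]
force: [0.6, 0.4, 0.5]
opening: 0.765
grip_force: 0.0
time: 26.28
position: [427.1, 149.2, 8.5]
tool_rot: [[0.016, 1.0, 0.0], [1.0, -0.016, 0.0], [0.0, 0.0, -1.0]]
force: [-0.7, 0.6, -1.5]
opening: 0.504
grip_force: 40.7
time: 26.9
position: [428.0, 149.3, 100.1]
tool_rot: [[0.016, 1.0, 0.003], [1.0, -0.016, 0.001], [0.001, 0.003, -1.0]]
force: [0.4, -0.6, -1.9]
opening: 0.508
grip_force: 40.9
```

```bash
python3 -m inch '{"grip":[38,38,38,38,38],"slide":[[0.3,-0.6,0],[0.35,-0.93,0],[0.35,-0.93,0],[0.35,-0.93,0],[0.35,-0.93,0]],"angular":[[0,0,0.5],[0,0,0.7],[0,0,0.7],[0,0,0.7],[0,0,0.7]]}'
python3 -m inch '{"grip":[38,38,38,38,38],"slide":[[0.35,-0.93,0],[0.35,-0.93,0],[0.35,-0.93,0],[0.35,-0.93,0],[0.35,-0.93,0]],"angular":[[0,0,0.7],[0,0,0.7],[0,0,0.7],[0,0,0.7],[0,0,0.7]]}'
python3 -m inch '{"grip":[38,38,38,38,38],"slide":[[0.35,-0.93,0],[0.35,-0.93,0],[0.35,-0.93,0],[0.35,-0.93,0],[0.27,-0.8,0]],"angular":[[0,0,0.7],[0,0,0.7],[0,0,0.7],[0,0,0.7],[0,0,0.6]]}'
python3 -m inch '{"grip":[38,38,38,38,38],"slide":[[0,0,-0.3],[0,0,-0.5],[0,0,-0.5],[0,0,-0.3],[0,0,0]],"angular":[[0,0,0],[0,0,0],[0,0,0],[0,0,0],[0,0,0]]}'
python3 - <<'E'
from h import *
S=cam('scene');print(arm.read_state()['position'])
def cr(c,u,v,r): u,v=int(u),int(v); return cv2.resize(c[0][v-r:v+r,u-r:u+r,::-1],(400,400),interpolation=cv2.INTER_CUBIC)
cv2.imwrite('pics/a6.png',cr(S,*proj(S,(590,-190,40)),40))
E
```

```text
time: 27.52
position: [469.4, 40.4, 98.0]
tool_rot: [[-0.433, 0.901, -0.001], [0.901, 0.433, 0.0], [0.0, -0.001, -1.0]]
force: [0.1, 0.4, -1.0]
opening: 0.506
grip_force: 40.9
time: 28.15
position: [513.1, -75.8, 97.9]
tool_rot: [[-0.806, 0.593, -0.001], [0.593, 0.806, 0.0], [0.001, -0.0, -1.0]]
force: [1.5, -0.7, -3.2]
opening: 0.507
grip_force: 40.9
time: 28.78
position: [554.9, -188.8, 97.7]
tool_rot: [[-0.987, 0.159, -0.001], [0.159, 0.987, 0.0], [0.001, 0.0, -1.0]]
force: [-1.2, 0.0, -0.7]
opening: 0.502
grip_force: 40.8
time: 29.4
position: [554.4, -187.4, 57.3]
tool_rot: [[-0.987, 0.162, -0.002], [0.162, 0.987, 0.001], [0.002, 0.001, -1.0]]
force: [1.0, -0.3, -0.9]
opening: 0.506
grip_force: 40.9
[ 554.85699084 -187.78231467   57.95534716]
```

View pics/a6.png

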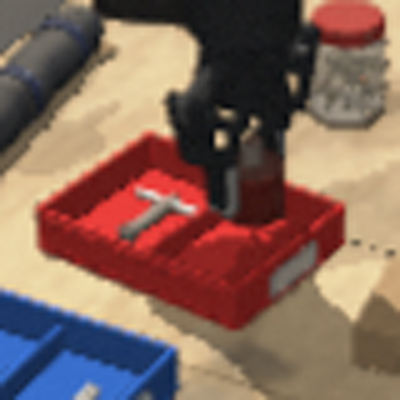

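The chuck key lies flat in the far bay, and the saw hangs centred over the near bay.

```bash
python3 -m inch '{"grip":[38,38,38,38,38],"slide":[[0.03,0,-0.5],[0,0,-0.5],[0,0,-0.4],[0,0,-0.26],[0,0,-0.13]],"angular":[[0,0,0],[0,0,0],[0,0,0],[0,0,0],[0,0,0]]}'
python3 -m inch '{"grip":[42,46,50,62,62],"slide":[[0,0,0],[0,0,0],[0,0,0],[0,0,0],[0,0,0]],"angular":[[0,0,0],[0,0,0],[0,0,0],[0,0,0],[0,0,0]]}'
python3 -m inch '{"grip":[62,62,62,62,62],"slide":[[0,0,0.5],[0,0,0.9],[0,0,1],[0,0,1],[0,0,0.6]],"angular":[[0,0,0],[0,0,0],[0,0,0],[0,0,0],[0,0,0]]}'
python3 -m inch '{"grip":[60,60,60,60,60],"slide":[[-0.5,0,0],[-0.8,0.1,0],[-0.8,0.1,0],[-0.8,0.1,0],[-0.8,0.1,0]],"angular":[[0,0,-0.8],[0,0,-1],[0,0,-1],[0,0,-1],[0,0,-1]]}'
python3 -m inch '{"grip":[60,60,60,60,60],"slide":[[-0.8,0.1,-0.2],[-0.4,0.2,-0.6],[0,0,-0.6],[0,0,-0.2],[0,0,0]],"angular":[[0,0,-1],[0,0,-1],[0,0,-1],[0,0,-1],[0,0,-0.2]]}'
python3 - <<'E'
from h import *
S=cam('scene');s=arm.read_state();print(s['position'],s['tool_rot'].round(3))
def cr(c,u,v,r): u,v=int(u),int(v); return cv2.resize(c[0][v-r:v+r,u-r:u+r,::-1],(400,400),interpolation=cv2.INTER_CUBIC)
cv2.imwrite('pics/a7.png',np.hstack([cr(S,*proj(S,(590,-190,40)),40),cr(S,*proj(S,(431,-167,40)),35)]))
E
```

```text
time: 30.08
position: [555.6, -188.0, 12.9]
tool_rot: [[-0.987, 0.162, -0.001], [0.162, 0.987, 0.0], [0.001, 0.0, -1.0]]
force: [0.9, 0.5, -1.2]
opening: 0.505
grip_force: 40.9
time: 30.7
position: [555.9, -188.2, 13.7]
tool_rot: [[-0.987, 0.162, 0.0], [0.162, 0.987, -0.0], [-0.0, -0.0, -1.0]]
force: [-0.7, -0.7, 0.1]
opening: 0.727
grip_force: 0.0
time: 31.32
position: [556.6, -188.5, 115.7]
tool_rot: [[-0.987, 0.162, 0.002], [0.162, 0.987, -0.001], [-0.002, -0.001, -1.0]]
force: [0.0, -0.6, -0.3]
opening: 0.725
grip_force: 0.0
time: 31.95
position: [462.5, -178.0, 113.7]
tool_rot: [[-0.669, 0.743, -0.0], [0.743, 0.669, 0.0], [0.0, -0.0, -1.0]]
force: [-0.1, 0.4, 0.7]
opening: 0.702
grip_force: 0.0
time: 32.58
position: [432.9, -170.4, 73.4]
tool_rot: [[-0.151, 0.989, -0.001], [0.989, 0.151, 0.001], [0.001, -0.001, -1.0]]
force: [-0.3, 0.2, -0.0]
opening: 0.701
grip_force: 0.0
[ 433.2608694  -170.59369441   73.6646952 ] [[-0.151  0.989 -0.   ]
 [ 0.989  0.151  0.   ]
 [ 0.    -0.    -1.   ]]
```

View pics/a7.png

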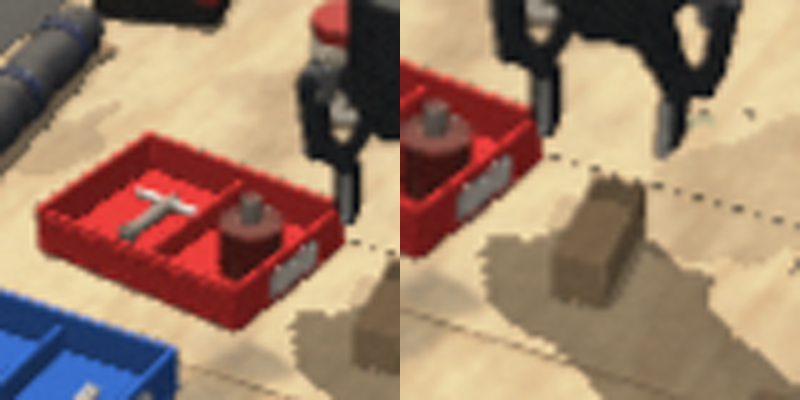

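The saw stands shank up in the near bay. The offcut at scene crop (600,240) is under the open fingers.

```bash
python3 -m inch '{"grip":[60,60,60,60,60],"slide":[[-0.09,0.14,-0.6],[0,0,-0.7],[0,0,-0.7],[0,0,-0.6],[0,0,-0.14]],"angular":[[0,0,0],[0,0,0],[0,0,0],[0,0,0],[0,0,0]]}'
python3 -m inch '{"grip":[26,26,26,26,26],"slide":[[0,0,0],[0,0,0],[0,0,0],[0,0,0],[0,0,0]],"angular":[[0,0,0],[0,0,0],[0,0,0],[0,0,0],[0,0,0]]}' 40
python3 -m inch '{"grip":[26,26,26,26,26],"slide":[[0,0,0.4],[0,0,0.8],[0,0,1],[0,0,1],[0,0,0.6]],"angular":[[0,0,0],[0,0,0],[0,0,0],[0,0,0],[0,0,0]]}' 40
```

```text
time: 33.25
position: [430.8, -167.0, 4.7]
tool_rot: [[-0.152, 0.988, -0.001], [0.988, 0.152, 0.001], [0.001, -0.001, -1.0]]
force: [-0.8, -0.1, 0.9]
opening: 0.705
grip_force: 0.0
time: 33.88
position: [431.7, -167.5, 5.8]
tool_rot: [[-0.151, 0.989, 0.001], [0.989, 0.151, -0.001], [-0.001, 0.001, -1.0]]
force: [-0.7, 0.3, 6.3]
opening: 0.369
grip_force: 41.0
time: 34.5
position: [431.4, -167.3, 101.7]
tool_rot: [[-0.151, 0.989, 0.001], [0.989, 0.151, -0.001], [-0.001, 0.001, -1.0]]
force: [0.7, -0.4, -0.7]
opening: 0.371
grip_force: 40.2
```

```bash
python3 -m inch '{"grip":[26,26,26,26,26],"slide":[[0.3,0.6,0],[0.5,1,0],[0.5,1,0],[0.5,1,0],[0.5,1,0]],"angular":[[0,0,0],[0,0,0],[0,0,0],[0,0,0],[0,0,0]]}'
python3 -m inch '{"grip":[26,26,26,26,26],"slide":[[0.5,1,0],[0.5,1,0],[0.5,1,0],[0.5,1,0],[0.5,1,0]],"angular":[[0,0,0],[0,0,0],[0,0,0],[0,0,0],[0,0,0]]}'
python3 -m inch '{"grip":[26,26,26,26,26],"slide":[[0.55,1,0],[0.55,1,0],[0.55,1,0],[0.55,1,0],[0.42,0.6,0]],"angular":[[0,0,0],[0,0,0],[0,0,0],[0,0,0],[0,0,0]]}'
python3 -m inch '{"grip":[26,26,26,26,26],"slide":[[0,0,-0.3],[0,0,-0.5],[0,0,-0.5],[0,0,-0.2],[0,0,0]],"angular":[[0,0,0],[0,0,0],[0,0,0],[0,0,0],[0,0,0]]}'
python3 - <<'E'
from h import *
S=cam('scene');s=arm.read_state();print(s['position'])
def cr(c,u,v,r): u,v=int(u),int(v); return cv2.resize(c[0][v-r:v+r,u-r:u+r,::-1],(400,400),interpolation=cv2.INTER_CUBIC)
cv2.imwrite('pics/a8.png',cr(S,*proj(S,(617,186,40)),50))
E
```

```text
time: 35.12
position: [488.3, -50.1, 99.3]
tool_rot: [[-0.152, 0.988, -0.001], [0.988, 0.152, 0.001], [0.001, -0.001, -1.0]]
force: [-0.3, 0.3, 0.2]
opening: 0.37
grip_force: 40.2
time: 35.75
position: [550.5, 74.9, 99.1]
tool_rot: [[-0.152, 0.988, -0.002], [0.988, 0.152, 0.0], [0.001, -0.002, -1.0]]
force: [0.7, -1.0, -0.5]
opening: 0.367
grip_force: 40.2
time: 36.38
position: [615.9, 190.3, 98.8]
tool_rot: [[-0.153, 0.988, -0.002], [0.988, 0.153, 0.0], [0.0, -0.002, -1.0]]
force: [-0.1, -0.0, -1.2]
opening: 0.368
grip_force: 40.2
time: 37.0
position: [616.1, 187.4, 61.9]
tool_rot: [[-0.15, 0.989, -0.001], [0.989, 0.15, -0.0], [-0.0, -0.001, -1.0]]
force: [-0.8, -0.4, -0.6]
opening: 0.371
grip_force: 40.2
[616.52388642 187.5433398   62.46045478]
```

View pics/a8.png

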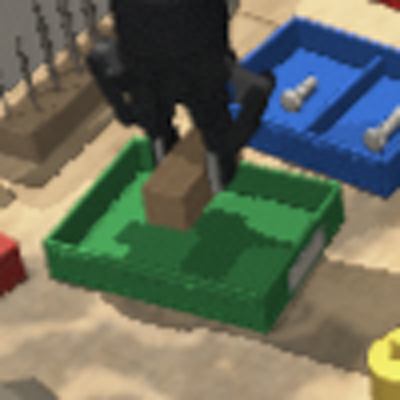

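The offcut is aligned over the green tray. I'm lowering it, releasing and withdrawing.

```bash
python3 -m inch '{"grip":[26,26,26,26,26],"slide":[[0,-0.04,-0.5],[0,0,-0.6],[0,0,-0.5],[0,0,-0.32],[0,0,-0.14]],"angular":[[0,0,0],[0,0,0],[0,0,0],[0,0,0],[0,0,0]]}'
python3 -m inch '{"grip":[30,36,50,50,50],"slide":[[0,0,0],[0,0,0],[0,0,0],[0,0,0],[0,0,0]],"angular":[[0,0,0],[0,0,0],[0,0,0],[0,0,0],[0,0,0]]}'
python3 -m inch '{"grip":[50,50,50,50,50],"slide":[[0,0,0.5],[0,0,0.9],[0,0,1],[0,0,1],[0,0,0.8]],"angular":[[0,0,0],[0,0,0],[0,0,0],[0,0,0],[0,0,0]]}'
python3 -m inch '{"grip":[50,50,50,50,50],"slide":[[-0.6,0,0.5],[-1,0,0.8],[-1,0,0.8],[-1,0,0.8],[-1,0,0.3]],"angular":[[0,0,0],[0,0,0],[0,0,0],[0,0,0],[0,0,0]]}'
python3 -m inch '{"grip":[50,50,50,50,50],"slide":[[-1,0,0],[-1,0,0],[-1,0,0],[-0.5,0,0],[0,0,0]],"angular":[[0,0,0],[0,0,0],[0,0,0],[0,0,0],[0,0,0]]}'
python3 - <<'E'
from h import *
T=cam('top');S=cam('scene')
a=cv2.resize(S[0][130:350,150:410,::-1],(400,338));b=cv2.resize(T[0][120:340,130:550,::-1],(400,210))
o=np.zeros((548,400,3),np.uint8);o[:338]=a;o[338:]=b
cv2.imwrite('pics/a9.png',cv2.resize(o,None,fx=1.09,fy=1.09,interpolation=cv2.INTER_CUBIC))
E
```

```text
time: 37.67
position: [616.1, 186.8, 10.1]
tool_rot: [[-0.151, 0.989, -0.001], [0.989, 0.151, -0.0], [-0.0, -0.001, -1.0]]
force: [0.1, -0.6, -0.8]
opening: 0.365
grip_force: 40.2
time: 38.3
position: [616.7, 186.9, 11.2]
tool_rot: [[-0.151, 0.989, 0.0], [0.989, 0.151, 0.0], [0.0, 0.0, -1.0]]
force: [0.7, -0.2, 0.5]
opening: 0.585
grip_force: 0.0
time: 38.92
position: [617.1, 187.0, 118.3]
tool_rot: [[-0.151, 0.989, 0.002], [0.989, 0.151, 0.0], [0.0, 0.002, -1.0]]
force: [-0.2, 1.2, 0.0]
opening: 0.588
grip_force: 0.0
time: 39.55
position: [500.0, 186.9, 197.3]
tool_rot: [[-0.151, 0.989, 0.001], [0.989, 0.151, 0.0], [0.0, 0.001, -1.0]]
force: [0.6, -0.1, -0.5]
opening: 0.581
grip_force: 0.0
time: 40.17
position: [413.3, 186.9, 196.2]
tool_rot: [[-0.151, 0.988, 0.0], [0.988, 0.151, -0.0], [-0.0, 0.0, -1.0]]
force: [0.3, 0.5, -0.5]
opening: 0.584
grip_force: 0.0
```

View pics/a9.png

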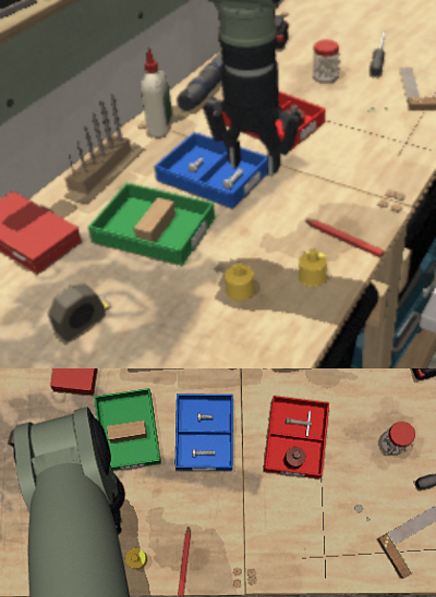

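All five items sit flat in their places: the bolts at (203,417) and (203,453), the key at (298,423), the saw at (295,457) and the offcut at (127,431). The jar and tape measure have not moved.

```bash
python3 -c "from rig import workorder; print(workorder.job_done())"
```

```text
the job is handed in; nothing more can be done
None
```

The job is handed in at about 40 s of the 118 s allowed: all five items are in their trays as asked, checked in the last pictures, and the jar and tape measure are unmoved; setting down the long bolt gave one brief 71 N wrist force, under the 120 N limit.

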